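# Read the orange bin's barcode with the contact wand

### The arm

A 7-joint arm with a two-finger parallel gripper is mounted at the origin on the work surface. World frame = base frame: x ahead of the robot, y to its left, z up, the work surface at z = 0. Lengths are in mm, angles in rad, forces in N, time in s.
With the tool pointing down it reaches from about 425 to 950 mm from the base axis. Payload 16.7 kg.
Tool frame: the origin (TCP) lies at the very end of the fingers, on their centre line; the grasp point (between the pads) lies 19 mm behind it (ctrl.pinch_z is the distance from the TCP to the grasp point, in mm); z points along the fingers, y is the line along which they close (so a half turn about z gives the same grasp; the last joint's range is limited). The gripper opens to 94 mm and grips with 3 to 60 N. Pads are 16 mm wide; open, the fingers measure 119 mm over their backs; the gripper's body (75 mm by 177 mm) begins 78 mm behind the grasp point.
Start: joints at [1.185, 0.426, 0.074, 1.606, -0.034, 1.111, -0.067], TCP at [157.665, -656.29, 205.467] pointing down, gripper open.
Joint ranges: [-2.85, 2.85], [-0.5, 2.14], [-1.23, 1.37], [0.21, 2.46], [-1.02, 4.16], [0.16, 2.05], [-2.73, 2.73]. Speed limits (rad/s): [1.89, 1.89, 2.39, 2.39, 3.01, 3.01, 3.01].

### API

Orientations are given as a unit quaternion [w, x, y, z].
In Python, from cell import ctrl gives the robot as it stands.
- The arm moves only by the tool arm_command, never from a script. Its argument "increments" is a list of rows, each an object with "claw": the finger opening in cm, from 0 to 9.4; "translation": the shift along the tool's x, y, z in cm, a list of three; "twist": the turn, a rotation vector about the tool's x, y, z in degrees, a list of three. A call has 1 to 12 rows; each row shifts and turns the commanded pose from where the row before left it, along the tool's axes as they then stand; what a row does not reach is not made up. A row lasts 1/10 s, in which the tool goes at most 50 mm and 8.59 degrees, less where a joint would pass 70% of its speed; a pose out of reach is approached as far as the arm can. A call with a gripper value outside its range is refused whole. The fingers move at their own pace and stop on an object; "newtons" is the grip in N (left out, the last holds). Time passes only in rows, so rows that do not move let the fingers close. It gives the time, the measured TCP pose, the force, the opening and the grip force at its end, in the units of the state.
- ctrl.sense(): the state, without advancing time (a new reading comes with each control period).
- ctrl.grab_frame(name): name is "scene" or "top" or "wrist"; returns the picture (420x560x3 uint8, red, green, blue); there is no depth.
- ctrl.camera_info(name): a dict with "fx", "fy", "cx", "cy" (pixels), "dist_coeffs" ([k1, k2, p1, p2, k3] as OpenCV has them; the pictures are not rectified), "extrinsics" (4x4, takes a point from camera to world coordinates); the wrist camera has in their place "T_tool_cam" (4x4, takes a point from camera to tool coordinates, whose origin is the TCP and whose axes are the flange's). Camera axes: x right, y down, z forward; pixel columns grow to the right and rows downward; lengths in mm; the calibration is good to about 2 mm. A picture is of the moment at which its call begins: read the wrist's pose just before it. camera_info takes no time and is no camera call.
- ctrl.hand_in(): hands the job in; it is judged then, once.
The state is a dict: "time_s": time; "q": joint angles; "qvel": joint speeds; "effort": joint torques, N m; "tcp_pos": TCP position; "tcp_rot": TCP orientation; "force": force on the tool from outside, world axes, zero at the start; "torque": the same for the moment, N m; "gripper_width": finger opening in mm; "finger_force": force on a finger pad.
Only numpy, scipy, OpenCV 4.12 (cv2) and the standard library are available. Lean on these libraries where they do the work, as an engineer would, in place of code of your own. Each camera call takes 0.05 s, during which the arm holds its last target. There are 200 camera calls.

### The job

Take the yellow-handled barcode wand out of its blue charging cup and read the label on the orange bin (not the apple bin): hold the wand square to the sloping label, press its red sprung nose gently onto the middle of the barcode so that the nose springs part of the way in (about 4 N), and keep it perfectly still there for two seconds. Then lower the wand, nose down, back to the bottom of its cup before letting go, so that it stands upright there. Do not touch the apple bin's label with the wand, and leave the jar, the bottle and the can where they are.

Things in the scene. Friction and masses are not known exactly. Their poses are not given: they have to be found in the camera images.
- wand: Pen-type barcode reader, 169 mm, 0.13 kg, nose down in the cup, maybe leaning a little. Origin at the relaxed nose tip, +z up the wand. Red sprung nose 14 mm thick, 12 mm long, gives up to 6 mm (2 N to start, 7 N fully in); grey shaft 22 mm thick, z 12 to 95 mm; yellow square handle 26 x 26 mm (faces along x, y), z 95 to 165 mm; black cap above.
- wand_grip (a point): Point on the wand's axis at the middle of the yellow square handle, 130 mm above the nose tip; a good place to grip. The centre of mass lies about 25 mm below it.
- cup: Blue round charging cup, fixed to the table by a grey foot (diameter 72 mm, 5 mm thick) with a small green light. Outer diameter 41 mm, inner diameter 31 mm, rim 81 mm above the table. Origin at the table under the cup's axis, z up.
- cup_floor (a point): Centre of the cup's inner floor, 6 mm above the table, 75 mm below the rim.
- orange_bin: Black produce crate (fixed) 200 x 180 x 85 mm heaped with oranges, tops up to about 142 mm above the table. Origin under its centre; its front, with the label, faces its own -x.
- orange_tag: Sloping label mount in front of the orange bin. Origin at the middle of the barcode at its mean depth, 145 mm ahead of the crate's centre, 120 mm above the table; +z is the label's outward normal, 35 degrees from vertical, leaning to the crate's front; y runs across. The plate's face lies anywhere up to 7 mm above or below the origin along z: find it by touch.
- orange_strip (a point): Middle of the orange strip along the upper edge of the label, 21 mm from the label's middle, at mean depth. The label is white paper 50 (up the slope) x 60 mm with black bars, on a white plate 60 x 70 x 10 mm that is clipped into the mount at a depth differing from bin to bin.
- apple_bin: The same crate heaped with red apples. Origin under its centre; front faces its own -x.
- apple_tag: The same label mount, with a red strip, in front of the apple bin: the wrong label.
- jar: Amber glass jar with steel lid, diameter 68 mm, 105 mm high, loose; bystander. Origin under its centre.
- bottle: Green glass bottle with black cap, diameter 52 mm, 140 mm high, loose; bystander. Origin under its centre.
- can: Red can, diameter 60 mm, 100 mm high, loose, standing between the bins; bystander. Origin under its centre.
There are look-alikes about, which are no part of the job. There is more than one size of the wand; the job needs the smallest.

How it is judged (in metres and radians):
On the way, in this order (a step that is already met when the one before it is completed fails the run):
1. the held wand's nose is pressed on the orange bin's label with 1.5 to 7 N, within 12 mm of the label's middle, square to it within 0.17 rad, and kept still (under 10 mm/s and 0.15 rad/s) for 1.5 s (contact force between the fingers and wand above 0.5 N and contact force between wand and orange_tag between 1.5 and 7 N and x of wand in the frame of orange_tag between -0.012 and 0.012 m and y of wand in the frame of orange_tag between -0.012 and 0.012 m and angle between the z axis of wand and the z axis of orange_tag, either way round below 0.17 rad and linear speed of wand below 0.01 m/s and angular speed of wand below 0.15 rad/s), for 1.5 s.
2. the wand, still held, is back in the cup with its nose within 14 mm of the cup's floor (contact force between the fingers and wand above 0.5 N and horizontal distance between wand and cup_floor below 0.015 m and height (world z) of wand below 0.02 m and angle between wand's own z axis and vertical below 0.25 rad), for 0.1 s.
At the end, for the whole second after the job is handed in: The wand stands nose down in the cup, released and at rest: nose within 15 mm of the cup's axis and below 20 mm above the table, leaning less than 0.25 rad; jar, bottle and can upright and within 30 mm of where they started (horizontal distance between wand and cup_floor below 0.015 m and height (world z) of wand below 0.02 m and angle between wand's own z axis and vertical below 0.25 rad and linear speed of wand below 0.02 m/s and angular speed of wand below 0.2 rad/s and distance of each of jar, bottle, can from where it was at the start of the episode below 0.03 m and angle between each of jar, bottle, can's own z axis and vertical below 0.2 rad); the robot touches nothing.
It fails at once if the wand presses on the orange bin's label with more than 20 N (contact force between wand and orange_tag above 20 N).
It fails at once if the wand touches the apple bin's label (over 0.5 N) (contact force between wand and apple_tag above 0.5 N).
It fails at once if the jar is moved more than 30 mm (distance of jar from where it was at the start of the episode above 0.03 m).
It fails at once if the bottle is moved more than 30 mm (distance of bottle from where it was at the start of the episode above 0.03 m).
It fails at once if the can is moved more than 30 mm (distance of can from where it was at the start of the episode above 0.03 m).
It also fails if it takes over 64 s, if anything falls off the work surface, if the arm or the gripper's body presses on something with over 40 N, if the wrist force passes 120 N, or if a joint passes its speed limit or range.

## Working session

There is one attempt and no reset: what is moved stays moved. The work goes in short steps, Python scripts to look and compute and a tool call to move; the robot and the scene stay as the last step left them, time stands still between calls to the robot, and variables do not carry over. Pictures are saved under pics/ and viewed, at most 10 in all, crops included, and the job is handed in when it is done.

Besides the shell and the picture viewer there is one more tool, called after ">>>" in YAML: its name, and indented under it one key for each argument. arm_command: Moves the arm, as the interface text tells. Its arguments: {"type":"object","properties":{"increments":{"type":"array"},"newtons":{"type":"number"}},"required":["increments"]}

```bash
ls; mkdir -p pics; python3 - <<'E'
from cell import ctrl
import cv2,numpy as np
s=ctrl.sense();print(s)
for n in("scene","top","wrist"):
    cv2.imwrite(f"pics/{n}0.png",ctrl.grab_frame(n)[:,:,::-1])
    i=ctrl.camera_info(n);print(n,{k:np.round(np.array(v),3).tolist() for k,v in i.items()})
a=cv2.imread("pics/scene0.png");b=cv2.imread("pics/top0.png")
E
```

```text
pics
{'time_s': 0.0, 'q': array([ 1.18550693,  0.42673429,  0.07382259,  1.60660034, -0.03411915,
        1.11077414, -0.06709433]), 'qvel': array([-5.68684511e-04, -8.95314215e-04,  3.62319821e-04, -4.80250932e-04,
       -1.19412623e-03, -4.65393424e-05,  9.93967684e-04]), 'effort': array([ 1.31892111e-04, -9.35820580e+01,  3.66675898e+00, -4.54193723e+01,
       -4.87296574e-02,  2.01663037e-02,  3.97214626e-05]), 'tcp_pos': array([ 157.58097725, -655.90700064,  204.77617058]), 'tcp_rot': array([-6.19908280e-04,  9.93058771e-01,  1.17617524e-01, -1.05935942e-04]), 'force': array([-0.95748547,  0.20308073, -0.33148932]), 'torque': array([-0.01198744, -0.0261013 , -0.01319762]), 'finger_force': 0.0, 'gripper_width': 94.24184618992685}
scene {'fx': 513.742, 'fy': 513.742, 'cx': 279.408, 'cy': 203.1, 'dist_coeffs': [-0.125, 0.0, 0.0, 0.0, 0.0], 'extrinsics': [[0.574, 0.674, -0.466, 1105.678], [0.819, -0.476, 0.32, -376.741], [-0.007, -0.565, -0.825, 1077.631], [0.0, 0.0, 0.0, 1.0]]}
top {'fx': 469.124, 'fy': 469.124, 'cx': 283.833, 'cy': 210.143, 'dist_coeffs': [-0.017, 0.0, 0.0, 0.0, 0.0], 'extrinsics': [[-0.026, -0.992, 0.121, 415.078], [-1.0, 0.028, 0.008, -3.884], [-0.012, -0.121, -0.993, 1294.072], [0.0, 0.0, 0.0, 1.0]]}
wrist {'fx': 315.608, 'fy': 315.608, 'cx': 279.172, 'cy': 208.984, 'dist_coeffs': [-0.001, 0.0, 0.0, 0.0, 0.0], 'T_tool_cam': [[0.0, -0.968, -0.249, 72.15], [1.0, 0.0, 0.001, 0.231], [-0.001, -0.249, 0.968, -179.279], [0.0, 0.0, 0.0, 1.0]]}
```

View pics/scene0.png

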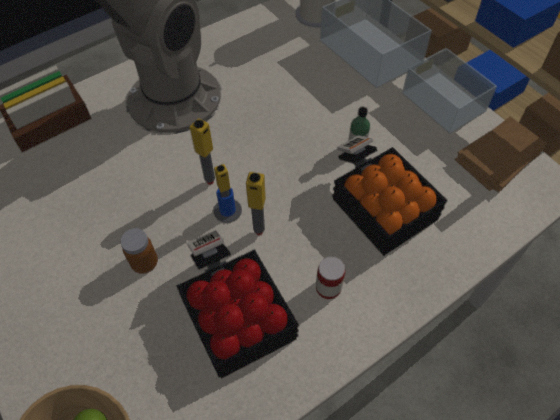

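View pics/top0.png

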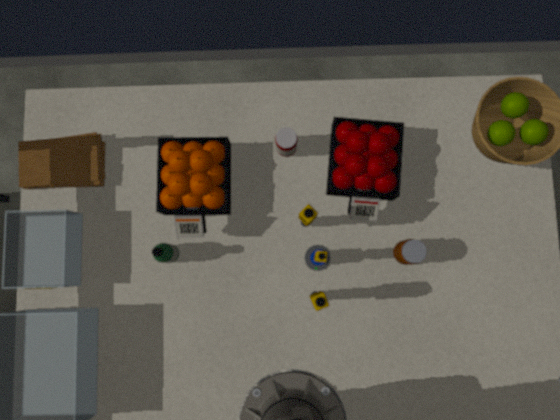

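The scene view shows three yellow wands. One stands in the blue cup at about (224,190), and two look-alikes stand free at (203,150) and (257,200). From the top they are at (319,257), (319,300) and (308,214). The one in the blue cup is the smallest and fits the description. The orange bin is at (195,180) from the top with its label at (189,226). The apple bin, with the wrong label, is at (366,160). Next I'll enlarge crops to confirm.

```bash
cat > h.py <<'E'
import numpy as np,cv2
from cell import ctrl
from scipy.spatial.transform import Rotation as R
def cam(n,s=None):
    i=ctrl.camera_info(n);K=np.array([[i['fx'],0,i['cx']],[0,i['fy'],i['cy']],[0,0,1]])
    if n=='wrist':
        T=np.eye(4);w,x,y,z=s['tcp_rot'];T[:3,:3]=R.from_quat([x,y,z,w]).as_matrix();T[:3,3]=s['tcp_pos'];T=T@np.array(i['T_tool_cam'])
    else: T=np.array(i['extrinsics'])
    return K,np.array(i['dist_coeffs']),T
def ray(c,p):
    K,d,T=c;u=cv2.undistortPoints(np.array([[p]],float),K,d)[0,0]
    r=T[:3,:3]@[u[0],u[1],1];return T[:3,3],r/np.linalg.norm(r)
def onz(c,p,z):
    o,r=ray(c,p);return o+r*(z-o[2])/r[2]
def tri(*cp):
    A=np.zeros((3,3));b=np.zeros(3);L=[]
    for c,p in cp:
        o,r=ray(c,p);M=np.eye(3)-np.outer(r,r);A+=M;b+=M@o;L.append((o,M))
    x=np.linalg.solve(A,b);return x,[np.linalg.norm(M@(x-o)) for o,M in L]
def proj(c,X):
    K,d,T=c;W=np.linalg.inv(T);return cv2.projectPoints(np.atleast_2d(X).astype(float),cv2.Rodrigues(W[:3,:3])[0],W[:3,3],K,d)[0][:,0]
E
python3 - <<'E'
import cv2,numpy as np
a=cv2.imread("pics/scene0.png");b=cv2.imread("pics/top0.png")
def c(i,x,y,w,h,k): return cv2.convertScaleAbs(cv2.resize(i[y:y+h,x:x+w],None,fx=k,fy=k,interpolation=cv2.INTER_CUBIC),alpha=1.6)
o=np.vstack([np.hstack([c(a,195,155,66,50,6),c(a,325,95,66,50,6)]),np.hstack([c(b,285,225,66,50,6),c(b,155,200,66,50,6)])])
cv2.imwrite("pics/crop1.png",o);print(o.shape)
E
```

```text
(600, 792, 3)
```

View pics/crop1.png

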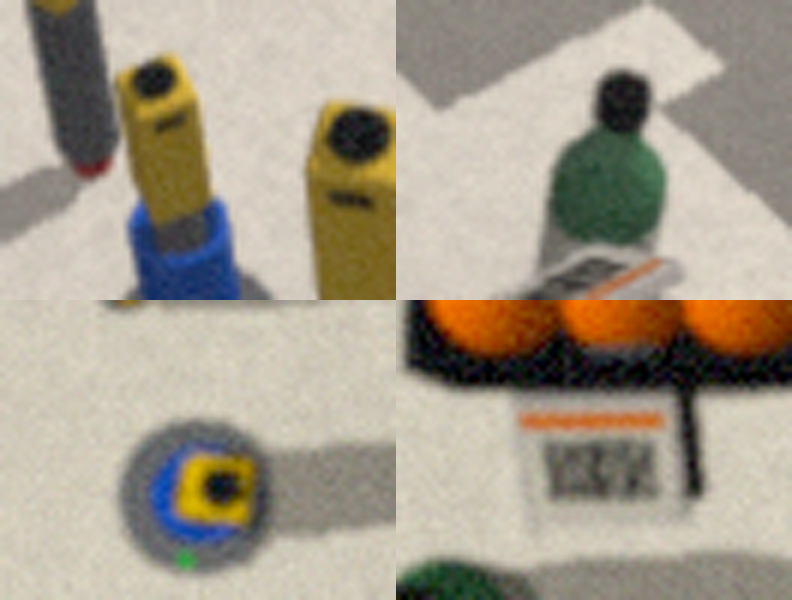

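The crop confirms it: the wand in the blue cup, with its cap at scene (221,168) and top (322,256), has the smaller handle. The orange strip sits on the label at top (188,220), with the barcode middle at about (189,228). The green bottle stands close in front of that label.

```bash
python3 - <<'E'
from h import *
np.set_printoptions(precision=1,suppress=True)
s=cam('scene');t=cam('top')
print('wand cap',tri((s,(220.8,168)),(t,(322,256.3))))
print('cup foot',onz(t,(317.8,257.8),5))
print('barcode',onz(t,(189.3,228.3),120),'strip',onz(t,(187.7,220),132), 'strip ends',onz(t,(155+124/6,200+120/6),132),onz(t,(155+268/6,200+120/6),132))
print('crate top corners',[onz(t,p,85) for p in((157,138),(230,138),(157,214),(230,214))])
print('bottle',tri((s,(428/6+325-396/6+0,95+100/6)),(t,(165,247))), tri((s,(325+(622-396)/6,95+80/6)),(t,(163,252))))
print('can',onz(t,(287,138),100),'jar',onz(t,(414,251),105))
print('other wands',onz(t,(308,212),190),onz(t,(319,299),190))
print('apple label',onz(t,(365,208),120))
E
```

```text
wand cap (array([439.5, -80.7, 173.1]), [np.float64(1.7882005748578989), np.float64(1.788200574857923)])
cup foot [438.4 -82.4   5. ]
barcode [518.7 245.1 120. ] strip [538.5 246.5 132. ] strip ends [539.3 276.7 132. ] [537.7 216.6 132. ]
crate top corners [array([764.9, 338.4,  85. ]), array([758.9, 143.9,  85. ]), array([561.4, 336.9,  85. ]), array([556.2, 146.4,  85. ])]
bottle (array([455.6, 261.6, 176.2]), [np.float64(32.397652973678404), np.float64(32.397652973678305)]) (array([464.2, 309.9, 152.7]), [np.float64(8.418034717040966), np.float64(8.418034717040891)])
can [750.2  -7.1 100. ] jar [ 447.  -319.4  105. ]
other wands [543.6 -51.7 190. ] [340.  -70.6 190. ]
apple label [ 557.9 -198.5  120. ]
```

>>> arm_command:
  increments:
    - {"claw": 9.4,"translation": [0,0,-5],"twist": [0,0,6.75]}
    - {"claw": 9.4,"translation": [0,0,-5],"twist": [0,0,6.75]}
    - {"claw": 9.4,"translation": [3.5,-3.3,0],"twist": [0,0,0]}
    - {"claw": 9.4,"translation": [3.5,-3.3,0],"twist": [0,0,0]}
    - {"claw": 9.4,"translation": [3.5,-3.3,0],"twist": [0,0,0]}
    - {"claw": 9.4,"translation": [3.5,-3.3,0],"twist": [0,0,0]}
    - {"claw": 9.4,"translation": [3.5,-3.3,0],"twist": [0,0,0]}
    - {"claw": 9.4,"translation": [3.5,-3.3,0],"twist": [0,0,0]}
    - {"claw": 9.4,"translation": [3.5,-3.3,0],"twist": [0,0,0]}
    - {"claw": 9.4,"translation": [3.5,-3.3,0],"twist": [0,0,0]}

```text
time_s: 1.15
tcp_pos: [438.7, -390.7, 305.5]
tcp_rot: [0.0, 1.0, 0.0, -0.0]
force: [0.7, -0.9, -0.3]
gripper_width: 93.7
finger_force: 0.0
```

>>> arm_command:
  increments:
    - {"claw": 9.4,"translation": [0,-4.4,0],"twist": [0,0,0]}
    - {"claw": 9.4,"translation": [0,-4.4,0],"twist": [0,0,0]}
    - {"claw": 9.4,"translation": [0,-4.4,0],"twist": [0,0,0]}
    - {"claw": 9.4,"translation": [0,-4.4,0],"twist": [0,0,0]}
    - {"claw": 9.4,"translation": [0,-4.4,0],"twist": [0,0,0]}
    - {"claw": 9.4,"translation": [0,-4.4,0],"twist": [0,0,0]}
    - {"claw": 9.4,"translation": [0,-4.4,0],"twist": [0,0,0]}
    - {"claw": 9.4,"translation": [0,0,0],"twist": [0,0,0]}

```text
time_s: 1.95
tcp_pos: [437.5, -79.1, 305.8]
tcp_rot: [-0.0, 1.0, 0.003, 0.0]
force: [-0.4, -0.7, -0.0]
gripper_width: 93.7
finger_force: 0.0
```

```bash
python3 - <<'E'
from h import *
np.set_printoptions(precision=3,suppress=True)
s=ctrl.sense();im=ctrl.grab_frame('wrist');print(s['tcp_pos'],s['q'],s['tcp_rot'],s['force'])
c=cam('wrist',s)
print(proj(c,[[438,-82,5],[438,-82,81],[439,-81,173],[439,-81,107]]))
np.save('w1.npy',np.r_[s['tcp_pos'],s['tcp_rot']])
cv2.imwrite('pics/wrist1.png',cv2.convertScaleAbs(im[:,:,::-1],alpha=1.4))
E
```

```text
[437.55  -79.111 305.827] [ 0.379 -0.028 -0.334  1.943 -0.01   1.224 -1.515] [-0.     1.     0.003  0.   ] [-0.428 -0.689 -0.014]
[[280.715 176.398]
 [281.024 185.093]
 [280.611 200.   ]
 [280.342 188.018]]
```

View pics/wrist1.png

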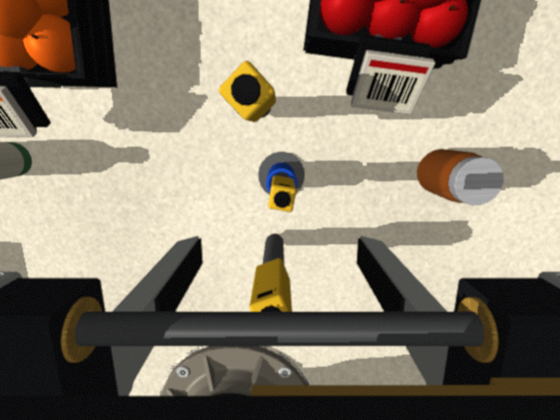

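The wrist view shows the cup wand's cap at (283,200), close to its predicted (281,200). The cup is around (281,176), and the two larger wands are at (246,90) and (270,285). I'll enlarge it for the yaw and lean.

```bash
python3 - <<'E'
import cv2
i=cv2.imread('pics/wrist1.png')
cv2.imwrite('pics/wc.png',cv2.resize(i[145:220,245:320],None,fx=8,fy=8,interpolation=cv2.INTER_CUBIC))
E
```

```text
(no output)
```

View pics/wc.png

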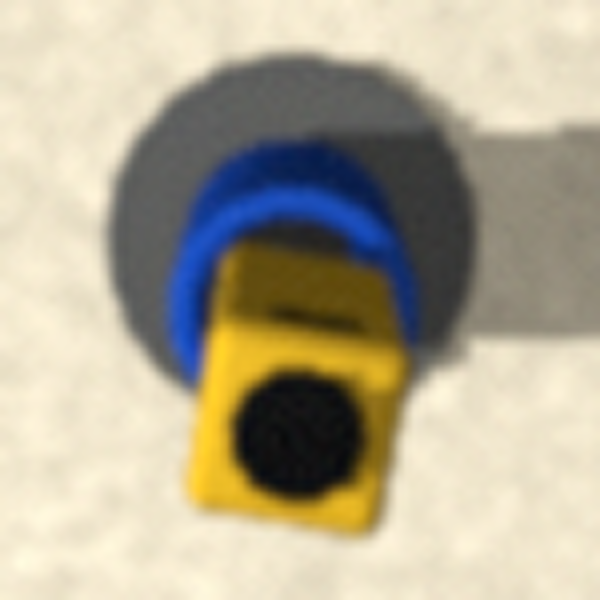

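```bash
python3 - <<'E'
from h import *
np.set_printoptions(precision=1,suppress=True)
v=np.load('w1.npy');s=dict(tcp_pos=v[:3],tcp_rot=v[3:]);c=cam('wrist',s)
print('cap',onz(c,(282,198.7),174),'foot',onz(c,(281,174),5),'rim',onz(c,(245+295/8,145+290/8),81))
print('handle top corners',[onz(c,(244.5+a/8,144.5+b/8),170) for a,b in((212,320),(408,350),(188,500),(375,530))])
print('label barcode px?',proj(c,[[518,245,120],[538,246,132]]))
E
```

```text
cap [440.6 -82.4 174. ] foot [441.7 -82.4   5. ] rim [443.  -83.1  81. ]
handle top corners [array([454.3, -71.2, 170. ]), array([450.6, -96. , 170. ]), array([430.8, -68.1, 170. ]), array([427. , -92.2, 170. ])]
label barcode px? [[-11.9 118.3]
 [-27.1  98.4]]
```

>>> arm_command:
  increments:
    - {"claw": 9.4,"translation": [0.3,0.33,0],"twist": [0,0,4]}
    - {"claw": 9.4,"translation": [0,0,3],"twist": [0,0,4]}
    - {"claw": 9.4,"translation": [0,0,4],"twist": [0,0,0]}
    - {"claw": 9.4,"translation": [0,0,4],"twist": [0,0,0]}
    - {"claw": 9.4,"translation": [0,0,4],"twist": [0,0,0]}
    - {"claw": 9.4,"translation": [0,0,3],"twist": [0,0,0]}
    - {"claw": 9.4,"translation": [0,0,0.9],"twist": [0,0,0]}
    - {"claw": 9.4,"translation": [0,0,0],"twist": [0,0,0]}

```text
time_s: 2.8
tcp_pos: [440.0, -88.0, 115.9]
tcp_rot: [-0.0, 0.998, -0.07, -0.001]
force: [0.2, 0.3, -0.1]
gripper_width: 93.9
finger_force: 0.0
```

>>> arm_command:
  increments:
    - {"claw": 9.4,"translation": [0,-0.56,0],"twist": [0,0,0]}
    - {"claw": 9.4,"translation": [0,0,0],"twist": [0,0,0]}
    - {"claw": 9.4,"translation": [0,0,0],"twist": [0,0,0]}

```text
time_s: 3.1
tcp_pos: [442.2, -82.0, 117.7]
tcp_rot: [0.0, 0.998, -0.07, 0.001]
force: [-0.1, -0.5, 0.0]
gripper_width: 93.9
finger_force: 0.0
```

>>> arm_command:
  increments:
    - {"claw": 0,"translation": [0,0,0],"twist": [0,0,0]}
    - {"claw": 0,"translation": [0,0,0],"twist": [0,0,0]}
    - {"claw": 0,"translation": [0,0,0],"twist": [0,0,0]}
    - {"claw": 0,"translation": [0,0,0],"twist": [0,0,0]}
    - {"claw": 0,"translation": [0,0,0],"twist": [0,0,0]}
    - {"claw": 0,"translation": [0,0,0],"twist": [0,0,0]}
    - {"claw": 0,"translation": [0,0,0],"twist": [0,0,0]}
    - {"claw": 0,"translation": [0,0,0],"twist": [0,0,0]}
    - {"claw": 0,"translation": [0,0,0],"twist": [0,0,0]}
    - {"claw": 0,"translation": [0,0,0],"twist": [0,0,0]}
  newtons: 30

```text
time_s: 4.1
tcp_pos: [441.4, -82.0, 116.5]
tcp_rot: [-0.0, 0.998, -0.07, -0.0]
force: [-0.1, 0.1, 0.4]
gripper_width: 25.9
finger_force: 29.7
```

```bash
python3 - <<'E'
from h import *
np.set_printoptions(precision=3,suppress=True)
s=ctrl.sense();print(s)
E
```

```text
{'time_s': 4.1, 'q': array([ 0.35 ,  0.19 , -0.341,  2.166,  0.088,  0.799, -1.757]), 'qvel': array([-0.001,  0.001,  0.   ,  0.001,  0.001,  0.001,  0.   ]), 'effort': array([  0.026, -57.613,  -1.71 , -36.345,   0.026,  -0.053,  -0.003]), 'tcp_pos': array([441.375, -81.998, 116.492]), 'tcp_rot': array([-0.   ,  0.998, -0.07 , -0.   ]), 'force': array([-0.131,  0.117,  0.394]), 'torque': array([ 0.059, -0.036,  0.007]), 'finger_force': 29.667371213436127, 'gripper_width': 25.86773660327691}
```

>>> arm_command:
  increments:
    - {"claw": 0,"translation": [0,0,-1],"twist": [0,0,0]}
    - {"claw": 0,"translation": [0,0,-2.5],"twist": [0,0,0]}
    - {"claw": 0,"translation": [0,0,-3],"twist": [0,0,0]}
    - {"claw": 0,"translation": [0,0,-3],"twist": [0,0,0]}
    - {"claw": 0,"translation": [0,0,-3],"twist": [0,0,-1.5]}
    - {"claw": 0,"translation": [0,0,-3],"twist": [0,0,-2.5]}
    - {"claw": 0,"translation": [0,0,-2.5],"twist": [0,0,-2.5]}
    - {"claw": 0,"translation": [0,0,-1],"twist": [0,0,0]}
    - {"claw": 0,"translation": [0,0,0],"twist": [0,0,0]}

```text
time_s: 5.0
tcp_pos: [441.8, -82.0, 307.6]
tcp_rot: [0.0, 1.0, -0.014, 0.001]
force: [-0.0, 0.1, -1.7]
gripper_width: 26.3
finger_force: 29.7
```

```bash
python3 - <<'E'
from h import *
s=ctrl.sense();print(s)
ims=[ctrl.grab_frame(n) for n in('scene','top')]
p=s['tcp_pos']
s2,t2=cam('scene'),cam('top')
out=[]
for c,i in((s2,ims[0]),(t2,ims[1])):
    pr=proj(c,[p+[0,0,-111],p+[0,0,58]]);print(pr)
    m=pr.mean(0).astype(int);x,y=max(m[0]-40,0),max(m[1]-50,0)
    print(x,y);out.append(cv2.resize(i[y:y+90,x:x+60,::-1],(400,600),interpolation=cv2.INTER_CUBIC))
cv2.imwrite('pics/held.png',cv2.convertScaleAbs(np.hstack(out),alpha=1.6))
E
```

```text
{'time_s': 5.0, 'q': array([ 0.38600682, -0.02111359, -0.33659104,  1.93289746, -0.00712831,
        1.22649388, -1.54632243]), 'qvel': array([-0.00239639,  0.02732251, -0.00301048,  0.04539772,  0.00485177,
       -0.03251199, -0.00768156]), 'effort': array([  0.16705629, -47.34319925,   0.33052633, -50.57142019,
        -0.09727465,   0.78275923,   0.37399326]), 'tcp_pos': array([441.79515004, -82.01120949, 307.61234566]), 'tcp_rot': array([ 1.69562451e-04,  9.99905557e-01, -1.37009952e-02,  1.06385769e-03]), 'force': array([-0.00323394,  0.09381399, -1.65550799]), 'torque': array([ 0.00444664,  0.00804851, -0.04521365]), 'finger_force': 29.667676985263824, 'gripper_width': 26.25036728249282}
[[218.95011198 162.39807133]
 [210.14179352 107.69030993]]
174 85
[[322.55308284 254.70381469]
 [328.58314027 252.4438029 ]]
285 203
```

View pics/held.png

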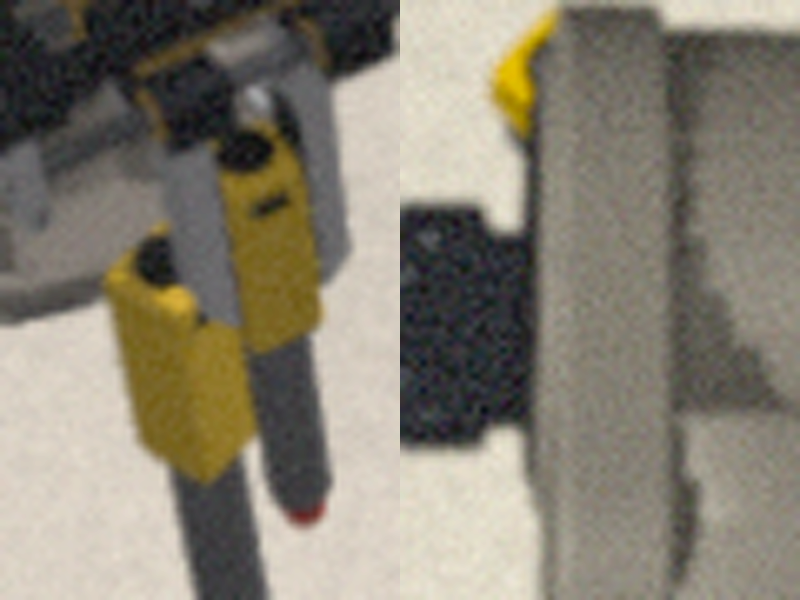

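The wand is held with its nose at scene (220,163), against a predicted (219,162), so it is aligned with the tool to within 2 mm. Now I'll carry it over.

>>> arm_command:
  increments:
    - {"claw": 0,"translation": [0,-2,0],"twist": [0,0,0]}
    - {"claw": 0,"translation": [0,-4,0],"twist": [0,0,0]}
    - {"claw": 0,"translation": [0,-4,0],"twist": [0,0,0]}
    - {"claw": 0,"translation": [0,-4,0],"twist": [0,0,0]}
    - {"claw": 0,"translation": [0,-4,0],"twist": [0,0,0]}
    - {"claw": 0,"translation": [0,-4,0],"twist": [0,0,0]}
    - {"claw": 0,"translation": [0,-4,0],"twist": [0,0,0]}
    - {"claw": 0,"translation": [0,-4,0],"twist": [0,0,0]}
    - {"claw": 0,"translation": [0,-2,0],"twist": [0,0,0]}
    - {"claw": 0,"translation": [0,-0.7,0],"twist": [0,0,0]}
    - {"claw": 0,"translation": [0,0,0],"twist": [0,0,0]}
    - {"claw": 0,"translation": [0,0,0],"twist": [0,0,0]}

```text
time_s: 6.3
tcp_pos: [449.9, 243.6, 305.8]
tcp_rot: [0.0, 1.0, -0.014, -0.001]
force: [-0.0, -0.2, -1.7]
gripper_width: 26.0
finger_force: 29.7
```

```bash
python3 - <<'E'
from h import *
np.set_printoptions(precision=3,suppress=True)
s=ctrl.sense();im=ctrl.grab_frame('wrist');print(s['tcp_pos'],s['q'],s['tcp_rot'],s['force'])
c=cam('wrist',s);pr=proj(c,[[518,245,120],[538,246,132],[441,246,197]]);print(pr)
np.save('w2.npy',np.r_[s['tcp_pos'],s['tcp_rot']])
im=cv2.convertScaleAbs(im[:,:,::-1],alpha=1.4);cv2.imwrite('pics/wrist2.png',im)
m=pr[0].astype(int);x,y=max(m[0]-80,0),max(m[1]-60,0);print(x,y)
cv2.imwrite('pics/w2c.png',cv2.resize(im[y:y+120,x:x+160],None,fx=5,fy=5,interpolation=cv2.INTER_CUBIC))
E
```

```text
[449.885 243.6   305.802] [ 0.005  0.128 -0.681  1.802  0.085  1.242 -2.297] [ 0.     1.    -0.014 -0.001] [-0.043 -0.233 -1.729]
[[275.682 131.485]
 [274.091 112.426]
 [276.317 216.105]]
195 71
```

View pics/w2c.png

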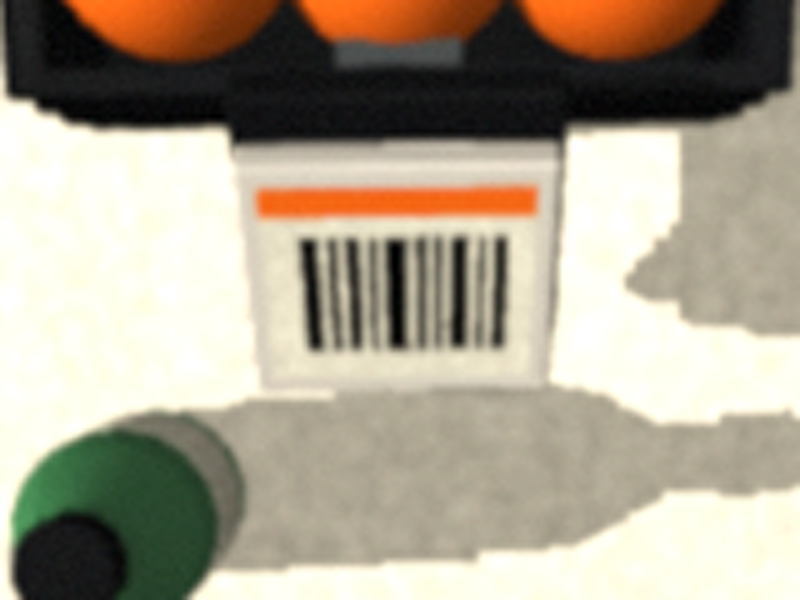

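The label is clear in the crop. The orange strip's middle is at wrist px (274,111) and the barcode's middle at (275.4,129). The bottle stands well to the lower left, clear of the wand path.

```bash
python3 - <<'E'
from h import *
np.set_printoptions(precision=2,suppress=True)
v=np.load('w2.npy');c=cam('wrist',dict(tcp_pos=v[:3],tcp_rot=v[3:]));t=cam('top')
P=lambda a,b:(194.6+a/5,70.6+b/5)
for z in(114,120,126): print(z,'bar',onz(c,P(404,292),z),'strip',onz(c,P(397,202),z+12))
a,b=[onz(c,P(u,w),132) for u,w in((256,203),(538,202))];print('strip ends',a,b,'yaw deg',np.degrees(np.arctan2(-(a-b)[0],(a-b)[1])))
print('tri bar',tri((c,P(404,292)),(t,(189.3,228.3))))
print('tri strip',tri((c,P(397,202)),(t,(187.7,220))))
a,b=[onz(c,P(u,w),85) for u,w in((10,90),(790,90))];print('crate front',a,b)
E
```

```text
114 bar [520.69 245.3  114.  ] strip [539.75 246.13 126.  ]
120 bar [520.71 245.24 120.  ] strip [539.46 246.05 132.  ]
126 bar [520.74 245.18 126.  ] strip [539.17 245.98 138.  ]
strip ends [540.07 276.21 132.  ] [538.65 215.9  132.  ] yaw deg -1.351793512223991
tri bar (array([519.88, 245.65, 115.64]), [np.float64(0.8963662674628394), np.float64(0.8963662674630848)])
tri strip (array([538.92, 246.18, 132.95]), [np.float64(0.5180443181160174), np.float64(0.5180443181158508)])
crate front [569.76 338.03  85.  ] [564.77 152.17  85.  ]
```

>>> arm_command:
  increments:
    - {"claw": 0,"translation": [0,0,0],"twist": [0,5,0]}
    - {"claw": 0,"translation": [0,0,0],"twist": [0,6,0]}
    - {"claw": 0,"translation": [0,0,0],"twist": [0,6,0]}
    - {"claw": 0,"translation": [0,0,0],"twist": [0,6,0]}
    - {"claw": 0,"translation": [0,0,0],"twist": [0,6,0]}
    - {"claw": 0,"translation": [0,0,0],"twist": [0,6,0]}
    - {"claw": 0,"translation": [0,0,0],"twist": [0,0,0]}
    - {"claw": 0,"translation": [0,0,0],"twist": [0,0,0]}
    - {"claw": 0,"translation": [0,0,0],"twist": [0,0,0]}

```text
time_s: 7.25
tcp_pos: [450.8, 243.7, 307.0]
tcp_rot: [0.004, 0.954, -0.015, 0.3]
force: [0.5, -0.1, -0.9]
gripper_width: 25.9
finger_force: 29.7
```

```bash
cat >> h.py <<'E'
def togo(g,lab=(520.5,245.3,120),yaw=-1.4,L=111):
    "tool-axes move (cm) and residual twist (deg) that bring the nose to distance g above label point"
    s=ctrl.sense();w,x,y,z=s['tcp_rot'];A=R.from_quat([x,y,z,w])
    Y=np.radians(yaw);h=np.array([-np.cos(Y),-np.sin(Y),0]);n=h*np.sin(np.radians(35))+[0,0,np.cos(np.radians(35))]
    zt=-n;yt=np.array([np.sin(Y),-np.cos(Y),0]);B=R.from_matrix(np.c_[np.cross(yt,zt),yt,zt])
    d=A.inv().apply(np.array(lab)+(L+g)*n-s['tcp_pos'])/10
    # nose in tag frame
    return dict(t=s['time_s'],move_cm=d.round(2),twist=np.degrees((A.inv()*B).as_rotvec()).round(2),pos=s['tcp_pos'].round(1),q=s['q'].round(3),F=s['force'].round(2),Fn=round(float(s['force']@n),2),
      nose=B.inv().apply(s['tcp_pos']+A.apply([0,0,L])-np.array(lab)).round(1))
E
python3 -c "
from h import *
print(togo(30))"
```

```text
{'t': 7.25, 'move_cm': array([-5.02, -0.31,  5.21]), 'twist': array([ 0.12,  0.04, -0.33]), 'pos': array([450.8, 243.7, 307. ]), 'q': array([ 0.101, -0.199, -0.919,  2.177,  0.454,  0.726, -2.731]), 'F': array([ 0.46, -0.1 , -0.91]), 'Fn': -1.02, 'nose': array([ 50.1,   3.5, -82.1])}
```

>>> arm_command:
  increments:
    - {"claw": 0,"translation": [0,0,0],"twist": [0,0,-6]}
    - {"claw": 0,"translation": [0,0,0],"twist": [0,0,-8]}
    - {"claw": 0,"translation": [0,0,0],"twist": [0,0,-8]}
    - {"claw": 0,"translation": [0,0,0],"twist": [0,0,-8]}
    - {"claw": 0,"translation": [0,0,0],"twist": [0,0,0]}
    - {"claw": 0,"translation": [0,0,0],"twist": [0,0,0]}
    - {"claw": 0,"translation": [0,0,0],"twist": [0,0,0]}

```text
time_s: 7.95
tcp_pos: [450.1, 244.9, 306.5]
tcp_rot: [0.081, 0.925, 0.233, 0.289]
force: [-0.0, -0.2, -1.5]
gripper_width: 25.9
finger_force: 29.7
```

```bash
python3 -c "
from h import *
print(togo(30))"
```

```text
{'t': 7.95, 'move_cm': array([-4.18, -2.63,  5.22]), 'twist': array([ 0.03,  0.04, 29.69]), 'pos': array([450.1, 244.9, 306.5]), 'q': array([-0.003, -0.185, -0.841,  2.18 ,  0.491,  0.743, -2.249]), 'F': array([-0.01, -0.17, -1.51]), 'Fn': -1.23, 'nose': array([ 49.3,   2.2, -82.2])}
```

>>> arm_command:
  increments:
    - {"claw": 0,"translation": [-1.0,-0.65,1.3],"twist": [0,0,0]}
    - {"claw": 0,"translation": [-1.0,-0.65,1.3],"twist": [0,0,0]}
    - {"claw": 0,"translation": [-1.1,-0.65,1.3],"twist": [0,0,0]}
    - {"claw": 0,"translation": [-1.1,-0.65,1.3],"twist": [0,0,0]}
    - {"claw": 0,"translation": [0,0,0],"twist": [0,0,0]}
    - {"claw": 0,"translation": [0,0,0],"twist": [0,0,0]}
    - {"claw": 0,"translation": [0,0,0],"twist": [0,0,0]}

```text
time_s: 8.65
tcp_pos: [439.8, 246.9, 236.6]
tcp_rot: [0.081, 0.924, 0.234, 0.29]
force: [0.4, 0.6, -2.2]
gripper_width: 26.1
finger_force: 29.7
```

```bash
python3 - <<'E'
from h import *
print(togo(15))
im=ctrl.grab_frame('wrist');cv2.imwrite('pics/wrist3.png',cv2.convertScaleAbs(im[60:360,80:480,::-1],alpha=1.4))
cv2.imwrite('pics/wrist3b.png',cv2.resize(cv2.convertScaleAbs(im[60:300,120:440,::-1],alpha=1.4),None,fx=2.5,fy=2.5))
s=ctrl.sense();c=cam('wrist',s);print(proj(c,[[520.5,245.3,120],[539.4,246,132]]))
E
```

```text
{'t': 8.65, 'move_cm': array([-0.05, -0.07,  1.58]), 'twist': array([ 0.04, -0.04, 29.84]), 'pos': array([439.8, 246.9, 236.6]), 'q': array([ 0.032, -0.082, -0.967,  2.282,  0.727,  0.672, -2.548]), 'F': array([ 0.38,  0.62, -2.16]), 'Fn': -1.98, 'nose': array([  0.9,   0.4, -30.8])}
[[277.91070134 199.7710349 ]
 [287.72869277 180.64528395]]
```

View pics/wrist3b.png

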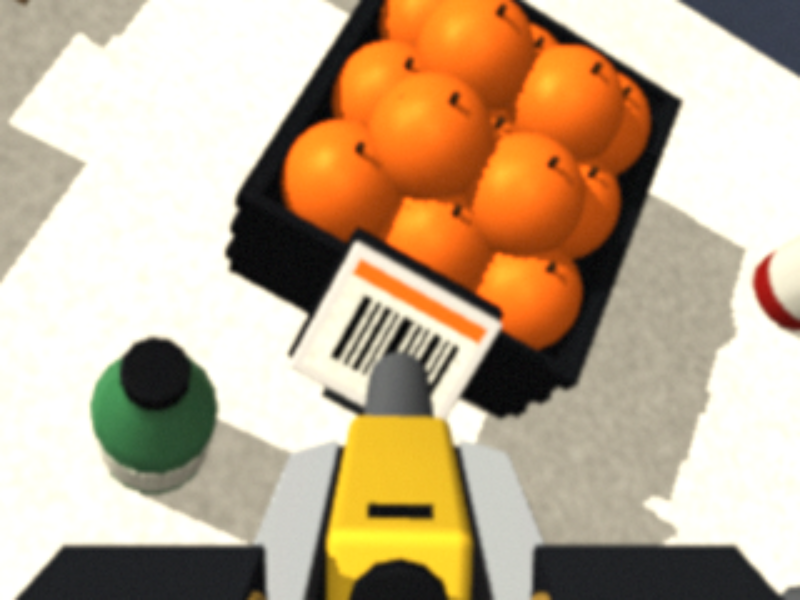

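>>> arm_command:
  increments:
    - {"claw": 0,"translation": [0,0,0.4],"twist": [0,0,-4]}
    - {"claw": 0,"translation": [0,0,0.6],"twist": [0,0,-4]}
    - {"claw": 0,"translation": [0,0,0.6],"twist": [0,0,0]}
    - {"claw": 0,"translation": [0,0,0.4],"twist": [0,0,0]}
    - {"claw": 0,"translation": [0,0,0],"twist": [0,0,0]}
    - {"claw": 0,"translation": [0,0,0],"twist": [0,0,0]}
    - {"claw": 0,"translation": [0,0,0],"twist": [0,0,0]}
    - {"claw": 0,"translation": [0,0,0],"twist": [0,0,0]}

```text
time_s: 9.5
tcp_pos: [450.8, 246.4, 219.5]
tcp_rot: [0.102, 0.906, 0.299, 0.283]
force: [-0.4, 0.6, -1.4]
gripper_width: 25.9
finger_force: 29.7
```

```bash
python3 -c "
from h import *
print(togo(0))"
```

```text
{'t': 9.5, 'move_cm': array([ 0.04, -0.04,  1.05]), 'twist': array([ 5.000e-02, -1.000e-02,  3.791e+01]), 'pos': array([450.8, 246.4, 219.5]), 'q': array([ 0.027, -0.022, -0.971,  2.29 ,  0.831,  0.67 , -2.499]), 'F': array([-0.38,  0.65, -1.42]), 'Fn': -0.94, 'nose': array([  0. ,   0.6, -10.5])}
```

>>> arm_command:
  increments:
    - {"claw": 0,"translation": [0,0,0.15],"twist": [0,0,0]}
    - {"claw": 0,"translation": [0,0,0.15],"twist": [0,0,0]}
    - {"claw": 0,"translation": [0,0,0.1],"twist": [0,0,0]}
    - {"claw": 0,"translation": [0,0,0],"twist": [0,0,0]}
    - {"claw": 0,"translation": [0,0,0],"twist": [0,0,0]}
    - {"claw": 0,"translation": [0,0,0],"twist": [0,0,0]}

```text
time_s: 10.1
tcp_pos: [453.1, 246.3, 215.9]
tcp_rot: [0.102, 0.906, 0.299, 0.283]
force: [-0.1, -0.1, -1.0]
gripper_width: 26.2
finger_force: 29.7
```

>>> arm_command:
  increments:
    - {"claw": 0,"translation": [0,0,0.1],"twist": [0,0,0]}
    - {"claw": 0,"translation": [0,0,0.1],"twist": [0,0,0]}
    - {"claw": 0,"translation": [0,0,0],"twist": [0,0,0]}
    - {"claw": 0,"translation": [0,0,0],"twist": [0,0,0]}
    - {"claw": 0,"translation": [0,0,0],"twist": [0,0,0]}

```text
time_s: 10.6
tcp_pos: [454.2, 246.3, 214.3]
tcp_rot: [0.102, 0.906, 0.299, 0.283]
force: [-0.0, 0.6, -1.8]
gripper_width: 26.0
finger_force: 29.7
```

```bash
python3 -c "
from h import *
print(togo(0))"
```

```text
{'t': 10.6, 'move_cm': array([ 0.05, -0.04,  0.43]), 'twist': array([5.000e-02, 2.000e-02, 3.792e+01]), 'pos': array([454.2, 246.3, 214.3]), 'q': array([ 0.025, -0.003, -0.971,  2.292,  0.863,  0.67 , -2.526]), 'F': array([-0.02,  0.59, -1.8 ]), 'Fn': -1.45, 'nose': array([-0.2,  0.7, -4.3])}
```

No contact yet at 4.3 mm. I'll continue in 2 mm steps.

>>> arm_command:
  increments:
    - {"claw": 0,"translation": [0,0,0.1],"twist": [0,0,0]}
    - {"claw": 0,"translation": [0,0,0.1],"twist": [0,0,0]}
    - {"claw": 0,"translation": [0,0,0],"twist": [0,0,0]}
    - {"claw": 0,"translation": [0,0,0],"twist": [0,0,0]}
    - {"claw": 0,"translation": [0,0,0],"twist": [0,0,0]}

```text
time_s: 11.1
tcp_pos: [455.3, 246.3, 212.7]
tcp_rot: [0.102, 0.906, 0.299, 0.283]
force: [-0.1, -0.0, -2.1]
gripper_width: 25.8
finger_force: 29.7
```

>>> arm_command:
  increments:
    - {"claw": 0,"translation": [0,0,0.1],"twist": [0,0,0]}
    - {"claw": 0,"translation": [0,0,0.1],"twist": [0,0,0]}
    - {"claw": 0,"translation": [0,0,0],"twist": [0,0,0]}
    - {"claw": 0,"translation": [0,0,0],"twist": [0,0,0]}
    - {"claw": 0,"translation": [0,0,0],"twist": [0,0,0]}

```text
time_s: 11.6
tcp_pos: [456.5, 246.3, 211.1]
tcp_rot: [0.102, 0.906, 0.299, 0.283]
force: [0.4, 0.5, -1.1]
gripper_width: 25.9
finger_force: 29.7
```

>>> arm_command:
  increments:
    - {"claw": 0,"translation": [0,0,0.1],"twist": [0,0,0]}
    - {"claw": 0,"translation": [0,0,0.1],"twist": [0,0,0]}
    - {"claw": 0,"translation": [0,0,0],"twist": [0,0,0]}
    - {"claw": 0,"translation": [0,0,0],"twist": [0,0,0]}
    - {"claw": 0,"translation": [0,0,0],"twist": [0,0,0]}

```text
time_s: 12.1
tcp_pos: [457.7, 246.2, 209.4]
tcp_rot: [0.102, 0.906, 0.299, 0.283]
force: [-0.7, -0.8, 0.3]
gripper_width: 26.2
finger_force: 29.7
```

>>> arm_command:
  increments:
    - {"claw": 0,"translation": [0,0,0.1],"twist": [0,0,0]}
    - {"claw": 0,"translation": [0,0,0.1],"twist": [0,0,0]}
    - {"claw": 0,"translation": [0,0,0],"twist": [0,0,0]}
    - {"claw": 0,"translation": [0,0,0],"twist": [0,0,0]}
    - {"claw": 0,"translation": [0,0,0],"twist": [0,0,0]}

```text
time_s: 12.6
tcp_pos: [458.8, 246.2, 207.8]
tcp_rot: [0.102, 0.906, 0.299, 0.283]
force: [-2.4, -0.3, 2.4]
gripper_width: 25.8
finger_force: 29.7
```

```bash
python3 -c "
from h import *
print(togo(0))"
```

```text
{'t': 12.6, 'move_cm': array([ 0.05, -0.04, -0.37]), 'twist': array([5.000e-02, 1.000e-02, 3.792e+01]), 'pos': array([458.8, 246.2, 207.8]), 'q': array([ 0.022,  0.021, -0.97 ,  2.293,  0.903,  0.672, -2.56 ]), 'F': array([-2.39, -0.26,  2.38]), 'Fn': 3.31, 'nose': array([-0.1,  0.7,  3.7])}
```

The contact force is about 4.5 N, the wand is square, and the nose is within 1 mm of the barcode's middle. Holding for over 2 s.

>>> arm_command:
  increments:
    - {"claw": 0,"translation": [0,0,0],"twist": [0,0,0]}
    - {"claw": 0,"translation": [0,0,0],"twist": [0,0,0]}
    - {"claw": 0,"translation": [0,0,0],"twist": [0,0,0]}
    - {"claw": 0,"translation": [0,0,0],"twist": [0,0,0]}
    - {"claw": 0,"translation": [0,0,0],"twist": [0,0,0]}
    - {"claw": 0,"translation": [0,0,0],"twist": [0,0,0]}
    - {"claw": 0,"translation": [0,0,0],"twist": [0,0,0]}
    - {"claw": 0,"translation": [0,0,0],"twist": [0,0,0]}
    - {"claw": 0,"translation": [0,0,0],"twist": [0,0,0]}
    - {"claw": 0,"translation": [0,0,0],"twist": [0,0,0]}
    - {"claw": 0,"translation": [0,0,0],"twist": [0,0,0]}
    - {"claw": 0,"translation": [0,0,0],"twist": [0,0,0]}

```text
time_s: 13.8
tcp_pos: [458.8, 246.2, 207.8]
tcp_rot: [0.102, 0.906, 0.299, 0.283]
force: [-1.6, 0.1, 2.3]
gripper_width: 26.1
finger_force: 29.7
```

>>> arm_command:
  increments:
    - {"claw": 0,"translation": [0,0,0],"twist": [0,0,0]}
    - {"claw": 0,"translation": [0,0,0],"twist": [0,0,0]}
    - {"claw": 0,"translation": [0,0,0],"twist": [0,0,0]}
    - {"claw": 0,"translation": [0,0,0],"twist": [0,0,0]}
    - {"claw": 0,"translation": [0,0,0],"twist": [0,0,0]}
    - {"claw": 0,"translation": [0,0,0],"twist": [0,0,0]}
    - {"claw": 0,"translation": [0,0,0],"twist": [0,0,0]}
    - {"claw": 0,"translation": [0,0,0],"twist": [0,0,0]}
    - {"claw": 0,"translation": [0,0,0],"twist": [0,0,0]}
    - {"claw": 0,"translation": [0,0,0],"twist": [0,0,0]}
    - {"claw": 0,"translation": [0,0,0],"twist": [0,0,0]}
    - {"claw": 0,"translation": [0,0,0],"twist": [0,0,0]}

```text
time_s: 15.0
tcp_pos: [458.8, 246.2, 207.8]
tcp_rot: [0.102, 0.906, 0.299, 0.283]
force: [-1.4, -0.2, 1.8]
gripper_width: 26.1
finger_force: 29.7
```

>>> arm_command:
  increments:
    - {"claw": 0,"translation": [0,0,-0.5],"twist": [0,0,0]}
    - {"claw": 0,"translation": [0,0,-1],"twist": [0,0,0]}
    - {"claw": 0,"translation": [0,0,-1.5],"twist": [0,0,0]}
    - {"claw": 0,"translation": [1,0.8,-1.84],"twist": [0,0,0]}
    - {"claw": 0,"translation": [1,0.8,-1.84],"twist": [0,0,0]}
    - {"claw": 0,"translation": [1,0.8,-1.84],"twist": [0,0,0]}
    - {"claw": 0,"translation": [1,0.8,-1.84],"twist": [0,0,0]}
    - {"claw": 0,"translation": [0,0,0],"twist": [0,0,0]}

```text
time_s: 15.8
tcp_pos: [441.7, 246.9, 324.9]
tcp_rot: [0.101, 0.905, 0.298, 0.285]
force: [-0.0, -0.4, -1.5]
gripper_width: 26.0
finger_force: 29.7
```

>>> arm_command:
  increments:
    - {"claw": 0,"translation": [0,0,0],"twist": [3.58,-4.6,0]}
    - {"claw": 0,"translation": [0,0,0],"twist": [3.58,-4.6,0]}
    - {"claw": 0,"translation": [0,0,0],"twist": [3.58,-4.6,0]}
    - {"claw": 0,"translation": [0,0,0],"twist": [3.58,-4.6,0]}
    - {"claw": 0,"translation": [0,0,0],"twist": [3.58,-4.6,0]}
    - {"claw": 0,"translation": [0,0,0],"twist": [3.58,-4.6,0]}
    - {"claw": 0,"translation": [0,0,0],"twist": [0,0,0]}
    - {"claw": 0,"translation": [0,0,0],"twist": [0,0,0]}
    - {"claw": 0,"translation": [0,0,0],"twist": [0,0,0]}

```text
time_s: 16.7
tcp_pos: [440.6, 246.2, 321.5]
tcp_rot: [0.001, 0.95, 0.313, 0.0]
force: [-0.7, 1.2, -0.7]
gripper_width: 25.9
finger_force: 29.7
```

```bash
cat >> h.py <<'E'
def tool(target,yaw=None):
    s=ctrl.sense();w,x,y,z=s['tcp_rot'];A=R.from_quat([x,y,z,w])
    yaw0=np.degrees(np.arctan2(*A.as_matrix()[1::-1,0]))
    B=R.from_euler('z',yaw0 if yaw is None else yaw,degrees=True)*R.from_euler('x',180,degrees=True)
    return dict(t=s['time_s'],pos=s['tcp_pos'].round(1),q=s['q'].round(3),yaw=yaw0.round(2),F=s['force'].round(2),move_cm=(A.inv().apply(np.array(target)-s['tcp_pos'])/10).round(2),twist=np.degrees((A.inv()*B).as_rotvec()).round(2))
E
python3 -c "
from h import *
print(tool((440.8,-82.2,320)))"
```

```text
{'t': 16.7, 'pos': array([440.6, 246.2, 321.5]), 'q': array([-0.02 ,  0.1  , -0.659,  1.794,  0.066,  1.269, -1.629]), 'yaw': np.float64(36.53), 'F': array([-0.71,  1.21, -0.66]), 'move_cm': array([-19.53,  26.4 ,   0.21]), 'twist': array([ 0.12, -0.01, -0.  ])}
```

>>> arm_command:
  increments:
    - {"claw": 0,"translation": [-1.2,1.6,0],"twist": [0,0,0]}
    - {"claw": 0,"translation": [-2.4,3.3,0],"twist": [0,0,0]}
    - {"claw": 0,"translation": [-2.4,3.3,0],"twist": [0,0,0]}
    - {"claw": 0,"translation": [-2.4,3.3,0],"twist": [0,0,0]}
    - {"claw": 0,"translation": [-2.4,3.3,0],"twist": [0,0,0]}
    - {"claw": 0,"translation": [-2.4,3.3,0],"twist": [0,0,0]}
    - {"claw": 0,"translation": [-2.4,3.3,0],"twist": [0,0,0]}
    - {"claw": 0,"translation": [-2.4,3.2,0],"twist": [0,0,0]}
    - {"claw": 0,"translation": [-1.5,1.8,0],"twist": [0,0,0]}
    - {"claw": 0,"translation": [0,0,0],"twist": [0,0,5]}
    - {"claw": 0,"translation": [0,0,0],"twist": [0,0,7.5]}
    - {"claw": 0,"translation": [0,0,0],"twist": [0,0,7.5]}

```text
time_s: 17.9
tcp_pos: [441.0, -81.9, 322.6]
tcp_rot: [0.001, 0.99, 0.141, 0.001]
force: [0.9, -0.1, -0.7]
gripper_width: 26.3
finger_force: 29.7
```

>>> arm_command:
  increments:
    - {"claw": 0,"translation": [0,0,0],"twist": [0,0,7.5]}
    - {"claw": 0,"translation": [0,0,0],"twist": [0,0,7.5]}
    - {"claw": 0,"translation": [0,0,0],"twist": [0,0,0]}
    - {"claw": 0,"translation": [0,0,0],"twist": [0,0,0]}
    - {"claw": 0,"translation": [0,0,0],"twist": [0,0,0]}
    - {"claw": 0,"translation": [0,0,0],"twist": [0,0,0]}
    - {"claw": 0,"translation": [0,0,0],"twist": [0,0,0]}

```text
time_s: 18.6
tcp_pos: [441.5, -82.2, 322.3]
tcp_rot: [0.001, 1.0, 0.014, 0.0]
force: [-0.3, -0.9, -1.1]
gripper_width: 26.1
finger_force: 29.7
```

```bash
python3 - <<'E'
from h import *
print(tool((440.8,-82.2,220)))
s=ctrl.sense();p=s['tcp_pos']
im=ctrl.grab_frame('scene');c=cam('scene')
print(proj(c,[p+[0,0,-111],[440.8,-82.2,81]]))
cv2.imwrite('pics/held2.png',cv2.convertScaleAbs(cv2.resize(im[100:220,160:280,::-1],None,fx=5,fy=5,interpolation=cv2.INTER_CUBIC),alpha=1.6))
E
```

```text
{'t': 18.6, 'pos': array([441.5, -82.2, 322.3]), 'q': array([ 0.373, -0.03 , -0.321,  1.91 , -0.009,  1.26 , -1.489]), 'yaw': np.float64(1.56), 'F': array([-0.31, -0.89, -1.09]), 'move_cm': array([-8.000e-02, -1.000e-02,  1.023e+01]), 'twist': array([ 0.07, -0.03, -0.  ])}
[[218.13794971 158.10235591]
 [223.64054747 192.62468884]]
```

View pics/held2.png

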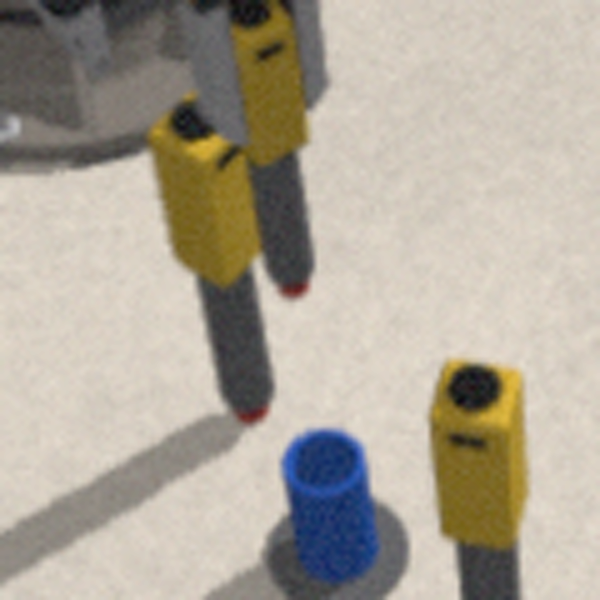

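The nose is at (218.7,158.5) and the cup rim's centre at (225.3,192.3). Both match predictions to within about 2 mm, so I'm lowering straight down.

>>> arm_command:
  increments:
    - {"claw": 0,"translation": [0,0,2],"twist": [0,0,0]}
    - {"claw": 0,"translation": [0,0,3],"twist": [0,0,0]}
    - {"claw": 0,"translation": [0,0,3],"twist": [0,0,0]}
    - {"claw": 0,"translation": [0,0,2.5],"twist": [0,0,0]}
    - {"claw": 0,"translation": [0,0,1.5],"twist": [0,0,0]}
    - {"claw": 0,"translation": [0,0,1],"twist": [0,0,0]}
    - {"claw": 0,"translation": [0,0,1],"twist": [0,0,0]}
    - {"claw": 0,"translation": [0,0,1],"twist": [0,0,0]}
    - {"claw": 0,"translation": [0,0,0],"twist": [0,0,0]}
    - {"claw": 0,"translation": [0,0,0],"twist": [0,0,0]}

```text
time_s: 19.65
tcp_pos: [441.8, -82.3, 172.6]
tcp_rot: [0.001, 1.0, 0.013, 0.0]
force: [-0.6, 0.0, -1.3]
gripper_width: 26.3
finger_force: 29.7
```

```bash
python3 -c "
from h import *
s=tool((441.4,-82,117.5));print(s,ctrl.sense()['torque'])"
```

```text
{'t': 19.65, 'pos': array([441.8, -82.3, 172.6]), 'q': array([ 0.356,  0.11 , -0.335,  2.11 ,  0.047,  0.927, -1.55 ]), 'yaw': np.float64(1.49), 'F': array([-0.63,  0.05, -1.33]), 'move_cm': array([-0.04, -0.04,  5.51]), 'twist': array([ 0.06, -0.04, -0.  ])} [0.02657248 0.00727271 0.04059522]
```

>>> arm_command:
  increments:
    - {"claw": 0,"translation": [0,0,0.6],"twist": [0,0,0]}
    - {"claw": 0,"translation": [0,0,0.6],"twist": [0,0,0]}
    - {"claw": 0,"translation": [0,0,0.6],"twist": [0,0,0]}
    - {"claw": 0,"translation": [0,0,0.6],"twist": [0,0,0]}
    - {"claw": 0,"translation": [0,0,0.6],"twist": [0,0,0]}
    - {"claw": 0,"translation": [0,0,0.6],"twist": [0,0,0]}
    - {"claw": 0,"translation": [0,0,0.6],"twist": [0,0,0]}
    - {"claw": 0,"translation": [0,0,0.5],"twist": [0,0,0]}
    - {"claw": 0,"translation": [0,0,0.4],"twist": [0,0,0]}
    - {"claw": 0,"translation": [0,0,0.2],"twist": [0,0,0]}
    - {"claw": 0,"translation": [0,0,0],"twist": [0,0,0]}
    - {"claw": 0,"translation": [0,0,0],"twist": [0,0,0]}

```text
time_s: 20.85
tcp_pos: [441.8, -82.4, 119.5]
tcp_rot: [0.001, 1.0, 0.013, 0.0]
force: [-0.5, -0.3, -1.7]
gripper_width: 26.2
finger_force: 29.7
```

>>> arm_command:
  increments:
    - {"claw": 0,"translation": [0,0,0.1],"twist": [0,0,0]}
    - {"claw": 0,"translation": [0,0,0.1],"twist": [0,0,0]}
    - {"claw": 0,"translation": [0,0,0.1],"twist": [0,0,0]}
    - {"claw": 0,"translation": [0,0,0],"twist": [0,0,0]}
    - {"claw": 0,"translation": [0,0,0],"twist": [0,0,0]}
    - {"claw": 0,"translation": [0,0,0],"twist": [0,0,0]}

```text
time_s: 21.45
tcp_pos: [441.7, -82.4, 116.4]
tcp_rot: [0.001, 1.0, 0.013, 0.0]
force: [-0.4, -0.2, 0.6]
gripper_width: 26.1
finger_force: 29.7
```

The nose rests lightly on the cup floor: the force went from -1.7 N to +0.6 N. Now I'll release.

>>> arm_command:
  increments:
    - {"claw": 3,"translation": [0,0,0],"twist": [0,0,0]}
    - {"claw": 3.5,"translation": [0,0,0],"twist": [0,0,0]}
    - {"claw": 4,"translation": [0,0,0],"twist": [0,0,0]}
    - {"claw": 6,"translation": [0,0,0],"twist": [0,0,0]}
    - {"claw": 9.4,"translation": [0,0,0],"twist": [0,0,0]}
    - {"claw": 9.4,"translation": [0,0,0],"twist": [0,0,0]}
    - {"claw": 9.4,"translation": [0,0,0],"twist": [0,0,0]}
    - {"claw": 9.4,"translation": [0,0,0],"twist": [0,0,0]}
    - {"claw": 9.4,"translation": [0,0,0],"twist": [0,0,0]}
    - {"claw": 9.4,"translation": [0,0,0],"twist": [0,0,0]}

```text
time_s: 22.45
tcp_pos: [441.7, -82.4, 116.4]
tcp_rot: [0.001, 1.0, 0.013, 0.0]
force: [-0.8, 0.7, -0.2]
gripper_width: 91.6
finger_force: 0.0
```

>>> arm_command:
  increments:
    - {"claw": 9.4,"translation": [0,0,-1],"twist": [0,0,0]}
    - {"claw": 9.4,"translation": [0,0,-2],"twist": [0,0,0]}
    - {"claw": 9.4,"translation": [0,0,-3],"twist": [0,0,0]}
    - {"claw": 9.4,"translation": [0,0,-4],"twist": [0,0,0]}
    - {"claw": 9.4,"translation": [0,0,-4],"twist": [0,0,0]}
    - {"claw": 9.4,"translation": [0,0,-4],"twist": [0,0,0]}
    - {"claw": 9.4,"translation": [0,0,-2],"twist": [0,0,0]}
    - {"claw": 9.4,"translation": [0,0,0],"twist": [0,0,0]}
    - {"claw": 9.4,"translation": [0,0,0],"twist": [0,0,0]}
    - {"claw": 9.4,"translation": [0,0,0],"twist": [0,0,0]}

```text
time_s: 23.45
tcp_pos: [441.0, -82.1, 315.6]
tcp_rot: [0.0, 1.0, 0.013, -0.0]
force: [-0.9, 0.2, 0.5]
gripper_width: 93.9
finger_force: 0.0
```

```bash
python3 - <<'E'
from h import *
s=ctrl.sense();im=ctrl.grab_frame('wrist');c=cam('wrist',s)
print(s['tcp_pos'],s['force'],s['gripper_width'],proj(c,[[441.4,-82.2,174],[441.4,-82.2,5]]))
cv2.imwrite('pics/end.png',cv2.convertScaleAbs(im[:,:,::-1],alpha=1.4))
E
```

```text
[440.99474674 -82.12551982 315.64307673] [-0.85039789  0.21738249  0.51970124] 93.9279802151468 [[278.66393376 198.8953682 ]
 [278.64695951 175.18272818]]
```

View pics/end.png

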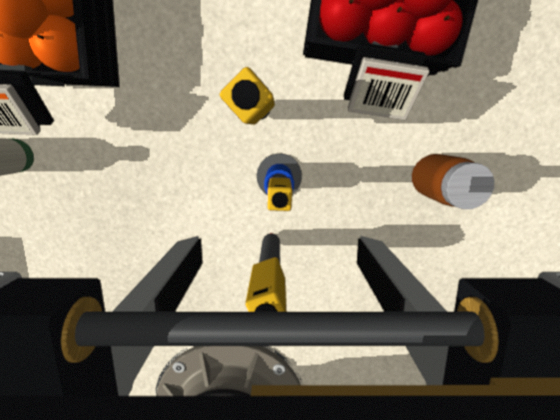

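The wand stands upright in its cup: cap at (280,200), against (279,199) expected for an upright wand. The gripper is clear, and the jar and bottle are where they were.

```bash
python3 -c "
from cell import ctrl
print(ctrl.hand_in())"
```

```text
the job is handed in; nothing more can be done
None
```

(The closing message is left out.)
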